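# Turn a hand-driven tube rotator to its loading position

### The job

Bring the tube rotator on the bench to its loading position: with the fingertips, push its spokes round one after another until the one long stem with the T-shaped end points straight up, then take the hand away. Push gently and turn the wheel in a controlled way (do not flick it into a spin or grip it), and leave the dish, the bottle and the tweezers beside it where they are.

Things in the scene. Friction and masses are not known exactly. Their poses are not given: they have to be found in the camera images.
- rotator: White stand fixed to the worktop; origin on the worktop (z = 0) straight below the middle of the wheel; z up, +x along the axle from wheel to column (roughly away from the robot); the wheel turns in the plane x = 0. Base plate 170 x 150 mm, 15 mm high, from x -70 to 100 mm. Column 60 mm wide, 177 mm high, from x 38 to 72 mm; bearing of 24 mm radius round the axle from x 26 to 76 mm.
- hub (a point): Centre of the wheel on its level axle, 170 mm above the stand's origin; axes as the stand's. Aluminium wheel: hub radius 20 mm, rim ring of 55 mm radius (bar 10 mm), six round spokes 10 mm thick, 60 degrees apart, sticking out past the rim: five end in a 16 mm ball centred 104 mm from the axle, the sixth is the long stem. Grey tube clips on the front, 36 to 50 mm from the axle, reach x -20 mm.
- stem_tip (a point): Outer end of the long stem, 134 mm from the axle; z points outward along the stem, x along the axle. The stem is the sixth spoke, 10 mm thick, ending in a T-shaped cross bar (30 mm wide, 12 mm thick, in the plane of the wheel) centred 128 mm from the axle.
- wheel (a joint): Angle of the wheel, rad: 0 or 6.283 = long stem straight up; grows clockwise as seen from the robot (looking along the stand's +x): pi/2 = stem towards the stand's -y, 3.14 = straight down. Turns either way (-13 to 13) against bearing friction of about 0.15 N m (about 2 N at a spoke) and stays where it is left. At the start the stem points downward, 2.3 to 3.98.
- dish: Loose covered petri dish, 93 mm across, 15 mm high, flat on the worktop some way to the right of the stand; origin at the centre of its underside. Bystander.
- bottle: Loose white reagent bottle, 47 mm across, 100 mm high, upright on the worktop to the left of the stand; origin at the centre of its underside. Bystander.
- tweezers: Loose steel tweezers (forceps), 130 x 12 x 10 mm, lying on the worktop between the stand and the bottle to its left; origin at the centre of the underside. Bystander.

How it is judged:
By the outcome, as a careful person would: the job done as asked, in the order asked, and still so for the second after the job is handed in, with the robot touching nothing.
It also fails if it takes over 70 s, if anything falls off the work surface, if the arm or the gripper's body presses on something with over 40 N, if the wrist force passes 120 N, or if a joint passes its speed limit or range.

### The arm

A 7-joint arm with a two-finger parallel gripper is mounted at the origin on a cart in front of the work surface, level with it; the furniture and walls round the work are solid. World frame = base frame: x ahead of the robot, y to its left, z up, the work surface at z = 0. Lengths are in m, angles in rad, forces in N, time in s.
With the tool pointing down it reaches from about 0.425 to 1.025 m from the base axis. Payload 3.6 kg.
Tool frame: the origin (TCP) lies at the very end of the fingers, on their centre line; the grasp point (between the pads) lies 19 mm behind it (ctrl.pinch_z is the z of the grasp point in the tool frame, in m); z points along the fingers, y is the direction in which the jaws open and shut (so a half turn about z gives the same grasp; the last joint's range is limited). The gripper opens to 85 mm and grips with 20 to 120 N. Pads are 22 mm wide; open, the fingers measure 114 mm over their backs; the gripper's body (76 mm by 85 mm) begins 54 mm behind the grasp point. The pads swing forward as they close: fully open they stand 13 mm farther back than shut.
Start: joints at [1.147, 0.591, 0.048, 1.609, -0.033, 0.943, -0.034], TCP at [0.235, -0.686, 0.231] pointing down, gripper open.
Joint ranges: [-2.69, 2.69], [-0.47, 2.24], [-1.27, 1.36], [0.19, 2.51], [-1.53, 4.68], [0.08, 2.07], [-3.09, 3.09]. Speed limits (rad/s): [2.57, 2.57, 3.14, 3.14, 3.14, 3.14, 3.14].

### API

Orientations are given as a unit quaternion [x, y, z, w].
In Python, from station import sensors, optics, ctrl, finder gives the robot as it stands. The module is installed in compiled form; this text tells all that it offers.
- The arm moves only by the tool step_arm, never from a script. Its argument "rows" is a list of rows, each a list of 5 numbers: the shift along the tool's x, y, z in cm, then the turn about the tool's z in rad, then the opening, from -1 (shut) to 1 (fully open). A call has 1 to 8 rows; each row shifts and turns the pose as measured when the row begins, along the tool's axes as they then stand; what a row does not reach is not made up. A row lasts 1/10 s, in which the tool goes at most 50 mm and 8.59 degrees, less where a joint would pass 70% of its speed; a pose out of reach is approached as far as the arm can. A call is refused whole if a number of a shift passes 5 or a number of a turn 0.15, either way. A call with a gripper value outside its range is refused whole. The fingers move at their own pace and stop on an object; "newtons" is the grip in N (left out, the last holds). Time passes only in rows, so rows that do not move let the fingers close. It gives the time, the measured TCP pose, the force and the opening at its end, in the units of the state.
- sensors.read_state(): the state, without advancing time (a new reading comes with each control period).
- optics.grab_frame(name): name is "scene" or "top"; returns a dict with "pixels" (400x640x3 uint8, red, green, blue), "range_z" (400x640 float32, m along the optical axis (not along the pixel's ray), 0 where there is no reading), "fx", "fy", "cx", "cy" (pixels), "k1" (the pictures are not rectified: a ray, as slopes to the right and down, at radius r is drawn at 1 + k1 r^2 times it, then the intrinsics apply), "rvec" (rotation vector, rad) and "tvec" (3), from world to camera coordinates, as OpenCV has them. Camera axes: x right, y down, z forward; pixel columns grow to the right and rows downward; lengths in m; the calibration is good to about 2 mm. A picture is of the moment at which its call begins.
- ctrl.hand_in(): hands the job in, once; it reports no verdict.
Trained networks look in a picture, given as the dict that the camera call returned (one of the last four; its "shot" number tells which), for a name from the list of things; names that differ only in an ending like _2 or _b are one class to them, and where a whole thing is asked for, a point or a joint stands for the part that bears it (a point fixed in the world has none). Each returns a list of dicts, best first, with "confidence" (0 to 1); they miss things now and then, are a little off and sometimes report something else, mostly with a low value. They report only what shows in the picture. A call takes as long as a camera call.
- finder.look_for(picture, target): "centre" ([x, y, z] in m, in world coordinates, good to about 4 mm: the middle of the surface that is visible of it).
- finder.place_of(picture, target): "centre" ([x, y, z] in m, in world coordinates, good to about 4 mm: a listed point, or the origin of a listed thing).
The state is a dict: "clock": time; "joint_pos": joint angles; "joint_vel": joint speeds; "effort": joint torques, N m; "ee_pos": TCP position; "tool_rot": TCP orientation; "wrist_force": force on the tool from outside, world axes, zero at the start; "wrist_torque": the same for the moment, N m; "opening": finger opening in m.
Only numpy, scipy, OpenCV 4.12 (cv2) and the standard library are available. Lean on these libraries where they do the work, as an engineer would, in place of code of your own. Each camera call takes 0.05 s, during which the arm holds its last target.

## Working session

There is one attempt and no reset: what is moved stays moved. The work goes in short steps, Python scripts to look and compute and a tool call to move; the robot and the scene stay as the last step left them, time stands still between calls to the robot, and variables do not carry over. Pictures are saved under pics/ and viewed, and the job is handed in when it is done.

Besides the shell and the picture viewer there is one more tool, called after "Call:" as name([rows], argument=value, ...), one row to a line, values as JSON. step_arm: Moves the arm, as the interface text tells. Its arguments: {"type":"object","properties":{"rows":{"type":"array"},"newtons":{"type":"number"}},"required":["rows"]}

```bash
mkdir -p pics; cat > h.py <<'E'
from station import sensors, optics, ctrl, finder
import numpy as np, cv2
from scipy.spatial.transform import Rotation as R
def save(f,n): cv2.imwrite('pics/'+n, f['pixels'][:,:,::-1])
def proj(f,P):
    Rm=R.from_rotvec(np.ravel(f['rvec'])).as_matrix(); c=np.atleast_2d(P)@Rm.T+np.ravel(f['tvec'])
    s=c[:,:2]/c[:,2:]; s=s*(1+f['k1']*(s**2).sum(1,keepdims=True))
    return np.c_[s[:,0]*f['fx']+f['cx'], s[:,1]*f['fy']+f['cy']], c[:,2]
def cloud(f):
    v,u=np.mgrid[:400,:640]; d=np.stack([(u-f['cx'])/f['fx'],(v-f['cy'])/f['fy']],-1); s=d.copy()
    for _ in range(8): s=d/(1+f['k1']*(s**2).sum(-1,keepdims=True))
    z=f['range_z'][...,None]; c=np.concatenate([s*z,z],-1)
    Rm=R.from_rotvec(np.ravel(f['rvec'])).as_matrix()
    return (c-np.ravel(f['tvec']))@Rm
E
python3 - <<'E'
from h import *
np.set_printoptions(precision=4,suppress=True)
for n in ['scene','top']:
    f=optics.grab_frame(n); save(f,n+'0.png')
    Rm=R.from_rotvec(np.ravel(f['rvec'])).as_matrix(); print(n,'cam',-Rm.T@np.ravel(f['tvec']),'fwd',Rm[2])
    for t in ['rotator','hub','stem_tip','dish','bottle','tweezers']:
        print(t,[(np.array(d['centre']),round(d['confidence'],2)) for d in finder.place_of(f,t)][:2])
s=sensors.read_state(); print({k:np.array(v) for k,v in s.items()})
E
```

```text
scene cam [0.1498 1.0151 0.5921] fwd [ 0.3978 -0.8015 -0.4466]
rotator [(array([ 0.477 ,  0.3641, -0.0004]), 0.73)]
hub [(array([0.4772, 0.3647, 0.1682]), 0.98)]
stem_tip [(array([0.5032, 0.2801, 0.0647]), 0.81)]
dish [(array([ 0.4509, -0.0022,  0.0009]), 0.76), (array([0.4699, 0.4717, 0.0019]), 0.16)]
bottle [(array([ 0.5111,  0.5553, -0.0012]), 0.59)]
tweezers []
top cam [0.4215 0.2824 1.4842] fwd [ 0.0485  0.0097 -0.9988]
rotator [(array([0.4812, 0.3611, 0.0021]), 0.69)]
hub [(array([0.4742, 0.3632, 0.1674]), 0.72)]
stem_tip [(array([0.505 , 0.2815, 0.0638]), 0.66)]
dish [(array([ 0.4524, -0.0033, -0.0011]), 0.89)]
bottle [(array([0.512 , 0.5517, 0.0009]), 0.61)]
tweezers [(array([ 0.4692,  0.468 , -0.0045]), 0.57)]
{'clock': array(0.7), 'joint_pos': array([ 1.1475,  0.5912,  0.0484,  1.6085, -0.0333,  0.9427, -0.0337]), 'joint_vel': array([-0.0002,  0.0004,  0.0004, -0.0018,  0.0002, -0.0001, -0.0002]), 'effort': array([  0.0002, -54.8464,   1.5461, -19.8492,   0.0095,   0.0015,
        -0.    ]), 'ee_pos': array([ 0.2348, -0.6859,  0.2313]), 'tool_rot': array([0.9864, 0.1642, 0.    , 0.    ]), 'wrist_force': array([-0.5418, -0.6858,  1.1706]), 'wrist_torque': array([ 0.0398,  0.0375, -0.0302]), 'opening': array(0.0856)}
```

View pics/scene0.png

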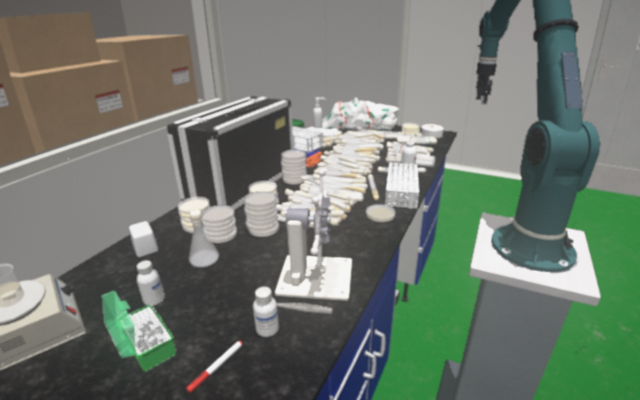

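View pics/top0.png

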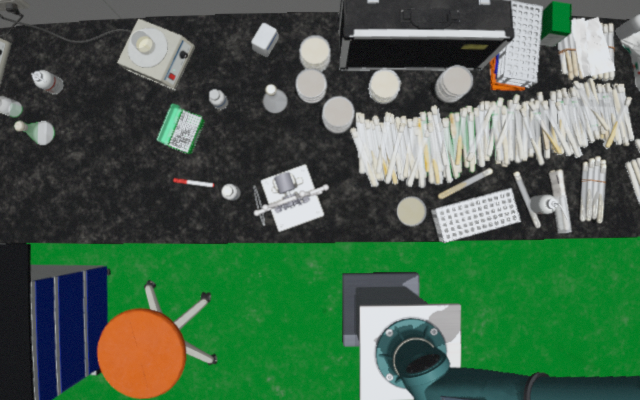

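The scene picture shows the stand at about (315,245), with the bottle at (265,312) and the tweezers at (305,308). In the top picture the stand is at (292,195) and the dish at (411,211). The stem points down to the right, so the wheel angle is about 2.44. The short way to upright is counterclockwise, moving the top of the wheel to the left. Next I'll refine the yaw and the wheel angle.

```bash
cat >> h.py <<'E'
from scipy.optimize import least_squares
def wheelpts(hub,yaw,th):
    ax=np.array([np.cos(yaw),np.sin(yaw),0]); y=np.array([-np.sin(yaw),np.cos(yaw),0]); z=np.array([0,0,1.])
    o=[]
    for k in range(6):
        a=th+k*np.pi/3; d=-np.sin(a)*y+np.cos(a)*z
        o.append(hub+d*(0.128 if k==0 else 0.104))
    return np.array(o)
def overlay(f,hub,yaw,th,name,box,s=5):
    u0,v0,u1,v1=box; im=cv2.resize(f['pixels'][v0:v1,u0:u1,::-1],None,fx=s,fy=s,interpolation=cv2.INTER_CUBIC)
    P=np.vstack([wheelpts(hub,yaw,th),hub]); p,_=proj(f,P)
    R2=np.array([[np.cos(yaw),-np.sin(yaw),0],[np.sin(yaw),np.cos(yaw),0],[0,0,1]])
    c=np.array([[-.07,-.075,.015],[.1,-.075,.015],[.1,.075,.015],[-.07,.075,.015]])@R2.T+np.array([hub[0],hub[1],hub[2]-.17]); q,_=proj(f,c)
    for i,x in enumerate(p): cv2.circle(im,tuple(int(t) for t in (x-[u0,v0])*s),6,(0,0,255) if i==0 else (0,200,0),1)
    cv2.polylines(im,[((q-[u0,v0])*s).astype(int)],True,(255,0,0),1)
    cv2.imwrite('pics/'+name,im)
E
python3 - <<'E'
from h import *
np.set_printoptions(precision=4,suppress=True)
hub=np.array([.4757,.364,.169]); 
for n,b in [('scene',(260,170,390,310)),('top',(240,150,350,240))]:
    f=optics.grab_frame(n); overlay(f,hub,0.327,2.44,n+'1.png',b)
    C=cloud(f)
    D=C-[hub[0],hub[1],0]; r=np.hypot(D[...,0],D[...,1])
    # plate
    m=(np.abs(C[...,2]-.015)<.005)&(r<.16)&(f['pixels'].min(-1)>150)
    P=C[m][:,:2]; print(n,m.sum(), cv2.minAreaRect((P*1000).astype(np.float32)))
E
```

```text
scene 2132 ((486.143798828125, 387.91485595703125), (168.9979248046875, 188.50807189941406), 20.145692825317383)
top 1441 ((483.5867614746094, 385.85882568359375), (168.54153442382812, 184.04457092285156), 19.439498901367188)
```

View pics/scene1.png

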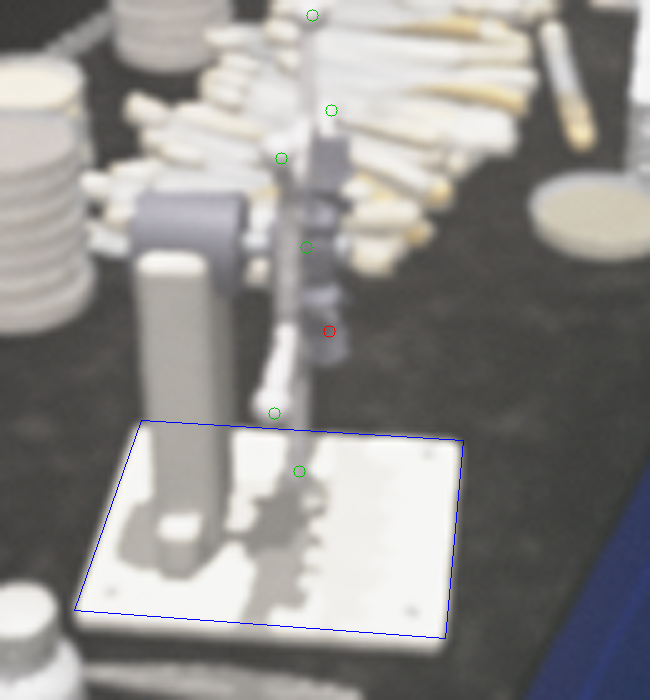

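View pics/top1.png

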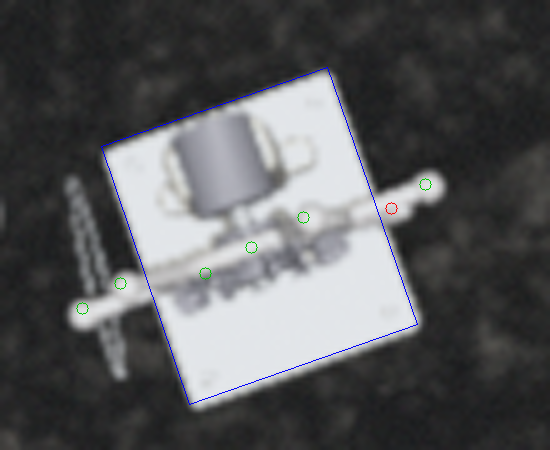

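Call:
step_arm([
  [0,0,-4.5,0,-1],
  [0,0,-4.5,0,-1],
  [0,0,-4.5,0,-1],
  [0,0,-4,0,-1],
  [4.5,0,0,0,-1],
  [4.5,0,0,0,-1],
  [4.5,0,0,0,-1],
  [4.5,0,0,0,-1],
], newtons=20)

```text
clock: 1.6
ee_pos: [0.397, -0.6336, 0.4143]
tool_rot: [0.988, 0.154, -0.003, 0.002]
wrist_force: [-0.1, -0.8, 0.1]
opening: 0.0
```

Call:
step_arm([
  [4.5,0,0,0,-1],
  [4.5,0,0,0,-1],
  [4.5,0,0,0,-1],
  [3,-4,0,0,-1],
  [2,-4.5,0,0,-1],
  [1.5,-4.5,0,0,-1],
  [1.5,-4.5,0,0,-1],
  [1.5,-4.5,0,0,-1],
])

```text
clock: 2.4
ee_pos: [0.5615, -0.3458, 0.4066]
tool_rot: [0.988, 0.155, -0.003, 0.002]
wrist_force: [0.6, 0.5, 0.2]
opening: -0.0003
```

Call:
step_arm([
  [1.5,-4.5,0,0,-1],
  [1.5,-4.5,0,0,-1],
  [1.5,-4.5,0,0,-1],
  [1.5,-4.5,0,0,-1],
  [1.5,-4.5,0,0,-1],
  [1.5,-4.5,0,0,-1],
  [1.5,-4.5,0,0,-1],
  [1.5,-4.5,0,0,-1],
])

```text
clock: 3.2
ee_pos: [0.5629, 0.0495, 0.407]
tool_rot: [0.988, 0.154, -0.0, 0.003]
wrist_force: [0.7, -0.0, -0.4]
opening: -0.0003
```

Call:
step_arm([
  [0.3,-4.5,0,-0.03,-1],
  [0.3,-4.5,0,0,-1],
  [0.3,-4.5,0,0,-1],
  [0.2,-4.5,0,0,-1],
  [0.2,-4,0,0,-1],
  [0,-2,0,0,-1],
  [0,0,0,0,-1],
  [0,0,0,0,-1],
])

```text
clock: 4.0
ee_pos: [0.4894, 0.2985, 0.4077]
tool_rot: [0.984, 0.177, 0.002, 0.0]
wrist_force: [-0.6, -0.1, 0.2]
opening: -0.0001
```

```bash
cat >> h.py <<'E'
HUB=np.array([.4757,.364,.169]); YAW=0.335
def rel():
    s=sensors.read_state(); d=np.array(s['ee_pos'])-HUB
    c,n=np.cos(YAW),np.sin(YAW); M=R.from_quat(s['tool_rot']).as_matrix()
    print('stand-rel mm x,y,h',np.round(1000*np.array([c*d[0]+n*d[1],-n*d[0]+c*d[1],d[2]]),1),'yaw',np.arctan2(M[1,0],M[0,0]).round(3),'zax',M[:,2].round(3),'F',np.round(s['wrist_force'],1),'t',s['clock'])
E
python3 - <<'E'
from h import *
rel(); f=optics.grab_frame('scene'); overlay(f,HUB,YAW,2.47,'s2.png',(240,130,390,310),4)
E
```

```text
stand-rel mm x,y,h [ -8.6 -66.4 238.7] yaw 0.356 zax [ 0.004  0.    -1.   ] F [-0.6 -0.1  0.2] t 4.0
```

View pics/s2.png

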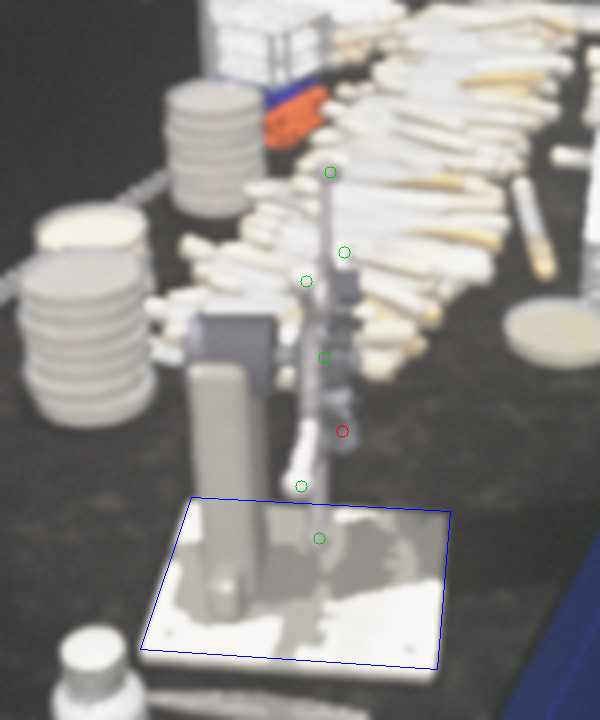

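Call:
step_arm([
  [0.8,1.4,0,0.02,-1],
  [0,0,0,0,-1],
  [0,0,4,0,-1],
  [0,0,4,0,-1],
])

```text
clock: 4.45
ee_pos: [0.5122, 0.2814, 0.3327]
tool_rot: [0.987, 0.159, 0.01, -0.001]
wrist_force: [0.2, -0.3, 0.0]
opening: 0.0
```

```bash
python3 - <<'E'
from h import *
rel()
E
```

```text
stand-rel mm x,y,h [  7.3 -90.  163.7] yaw 0.319 zax [ 0.019  0.005 -1.   ] F [ 0.2 -0.3  0. ] t 4.45
```

Call:
step_arm([
  [-0.7,-0.5,0,-0.01,-1],
  [0,0,3,0,-1],
  [0,0,2,0,-1],
  [0,0,2,0,-1],
  [0,0,1.5,0,-1],
  [0,0,0,0,-1],
])

```text
clock: 5.05
ee_pos: [0.5079, 0.2774, 0.248]
tool_rot: [0.987, 0.158, 0.009, 0.001]
wrist_force: [0.9, 0.4, -0.1]
opening: -0.0
```

```bash
python3 - <<'E'
from h import *
rel(); f=optics.grab_frame('scene'); overlay(f,HUB,YAW,2.52,'s3.png',(240,130,390,310),4)
f=optics.grab_frame('top'); overlay(f,HUB,YAW,2.52,'t3.png',(240,150,350,240),5)
E
```

```text
stand-rel mm x,y,h [  2.  -92.4  79. ] yaw 0.317 zax [ 0.019  0.002 -1.   ] F [ 0.9  0.4 -0.1] t 5.05
```

View pics/s3.png

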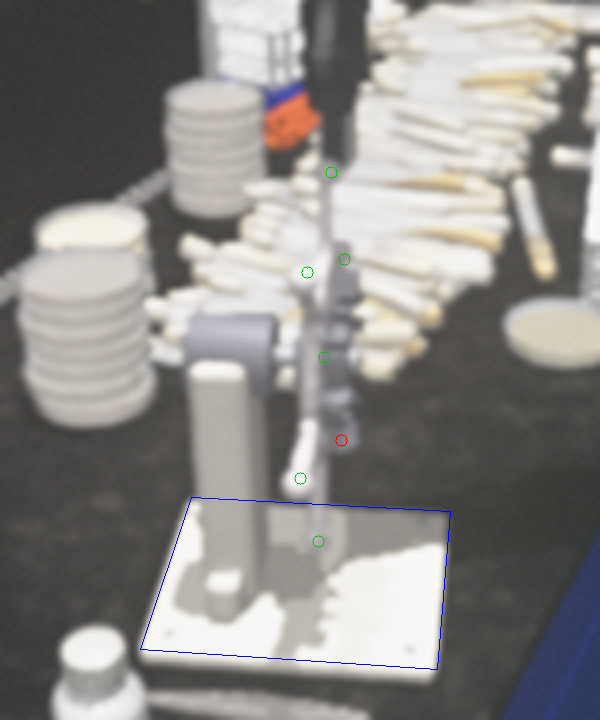

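View pics/t3.png

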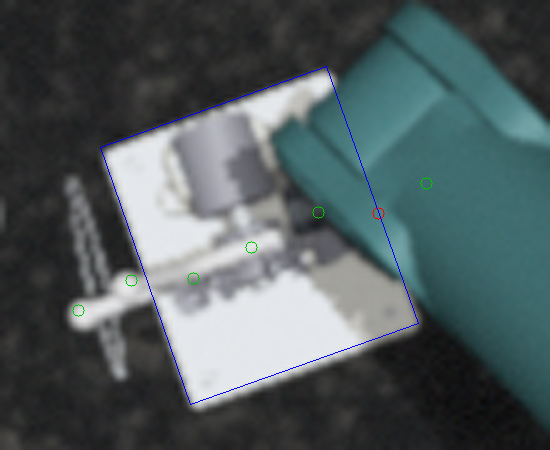

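Call:
step_arm([
  [0,-1,0,0,-1],
  [0,-1,0,0,-1],
  [0,-1,0,0,-1],
  [0,-1,0,0,-1],
  [0,-1,0,0,-1],
])

```text
clock: 5.65
ee_pos: [0.4961, 0.329, 0.2555]
tool_rot: [0.988, 0.156, 0.016, -0.0]
wrist_force: [0.9, -1.9, 1.8]
opening: -0.0
```

```bash
python3 - <<'E'
from h import *
rel(); f=optics.grab_frame('scene'); overlay(f,HUB,YAW,2.52,'s4.png',(240,130,390,310),4)
E
```

```text
stand-rel mm x,y,h [  7.8 -39.8  86.5] yaw 0.314 zax [ 0.031  0.006 -1.   ] F [ 0.9 -1.9  1.8] t 5.65
```

View pics/s4.png

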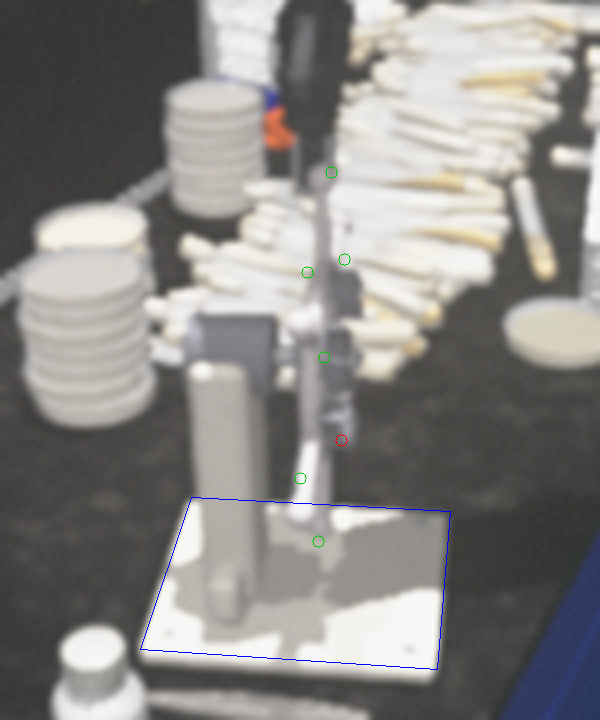

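Call:
step_arm([
  [-0.3,-1,0.3,-0.02,-1],
  [-0.3,-1,0.3,0,-1],
  [-0.2,-1,0.3,0,-1],
  [-0.1,-1,0.3,0,-1],
  [-0.1,-1,0.2,0,-1],
])

```text
clock: 6.2
ee_pos: [0.4688, 0.3781, 0.2397]
tool_rot: [0.986, 0.168, 0.016, -0.001]
wrist_force: [2.4, -2.1, -0.8]
opening: 0.0001
```

```bash
python3 - <<'E'
from h import *
rel(); f=optics.grab_frame('scene'); overlay(f,HUB,YAW,1.6,'s5.png',(240,130,390,310),4)
E
```

```text
stand-rel mm x,y,h [-1.8 15.6 70.7] yaw 0.337 zax [ 0.032  0.007 -0.999] F [ 2.4 -2.1 -0.8] t 6.2
```

View pics/s5.png

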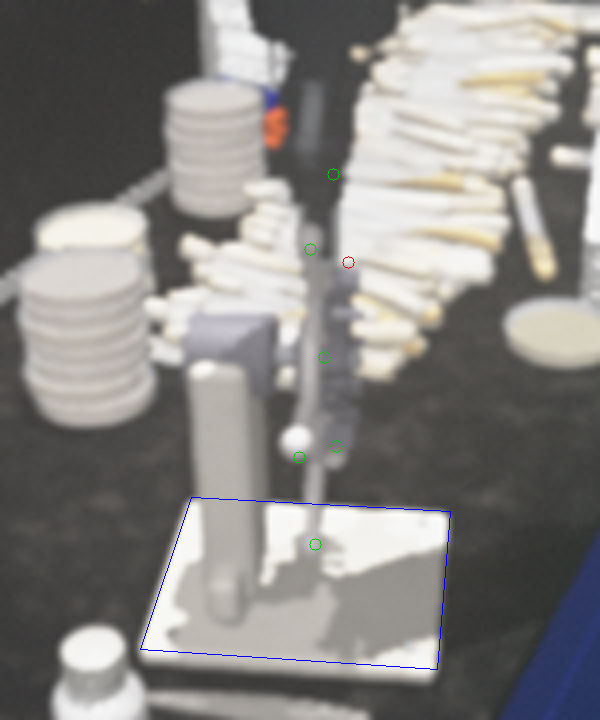

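Call:
step_arm([
  [0,-0.8,-0.4,0,-1],
  [0,-0.8,0,0,-1],
  [0,-0.6,0,0,-1],
  [0,0,0,0,-1],
  [0,0.6,-1,0,-1],
  [0,0,-3,0,-1],
  [0,0,-3,0,-1],
  [0,0,0,0,-1],
])

```text
clock: 7.05
ee_pos: [0.4566, 0.3974, 0.3163]
tool_rot: [0.985, 0.17, 0.013, -0.003]
wrist_force: [0.0, 0.7, 0.4]
opening: -0.0003
```

```bash
python3 - <<'E'
from h import *
rel(); f=optics.grab_frame('scene'); overlay(f,HUB,YAW,1.45,'s6.png',(240,130,390,310),4)
E
```

```text
stand-rel mm x,y,h [ -7.   37.8 147.3] yaw 0.341 zax [ 0.025  0.01  -1.   ] F [0.  0.7 0.4] t 7.05
```

View pics/s6.png

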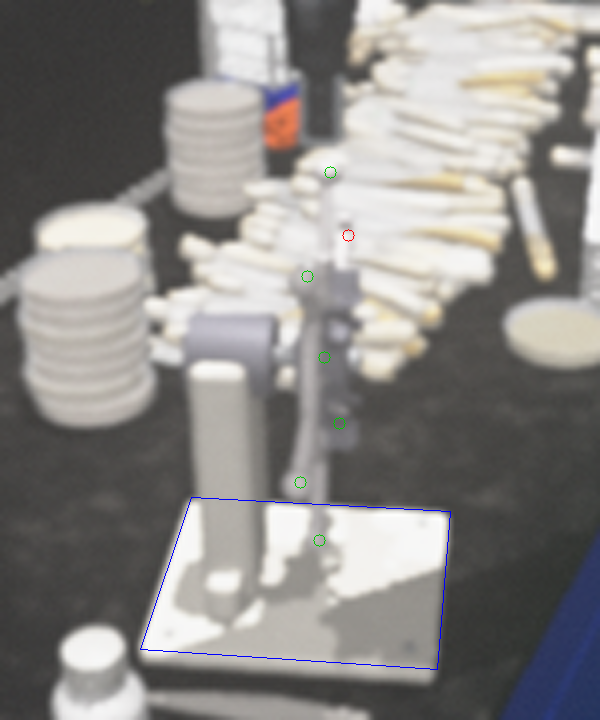

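Call:
step_arm([
  [0.4,4,0,0,-1],
  [0.3,4,0,0,-1],
  [0,4,0,0,-1],
  [0,0,0,0,-1],
])

```text
clock: 7.5
ee_pos: [0.5024, 0.2842, 0.3139]
tool_rot: [0.985, 0.172, 0.012, -0.004]
wrist_force: [0.9, -0.3, 0.4]
opening: -0.0
```

```bash
python3 - <<'E'
from h import *
rel()
E
```

```text
stand-rel mm x,y,h [ -1.  -84.1 144.9] yaw 0.346 zax [ 0.022  0.011 -1.   ] F [ 0.9 -0.3  0.4] t 7.5
```

Call:
step_arm([
  [0,0,3,0.01,-1],
  [0,0,2.5,0,-1],
  [0,0,1,0,-1],
  [0,0,0,0,-1],
  [0,-1,0.1,0,-1],
  [0,-1,0.1,0,-1],
  [0,-1,0.1,0,-1],
  [0,-1,0.1,0,-1],
])

```text
clock: 8.3
ee_pos: [0.492, 0.3246, 0.246]
tool_rot: [0.986, 0.164, 0.014, -0.005]
wrist_force: [0.6, -2.4, 1.5]
opening: 0.0
```

```bash
python3 - <<'E'
from h import *
rel()
E
```

```text
stand-rel mm x,y,h [  2.4 -42.6  77. ] yaw 0.33 zax [ 0.026  0.014 -1.   ] F [ 0.6 -2.4  1.5] t 8.3
```

Call:
step_arm([
  [-0.1,-1,0.05,0,-1],
  [-0.1,-1,0.05,0,-1],
  [-0.1,-1,0.05,0,-1],
  [0,-1,0,0,-1],
  [0,-1,0,0,-1],
])

```text
clock: 8.8
ee_pos: [0.4718, 0.3753, 0.2453]
tool_rot: [0.986, 0.165, 0.015, -0.004]
wrist_force: [0.8, -2.9, -0.1]
opening: 0.0004
```

```bash
python3 - <<'E'
from h import *
rel()
E
```

```text
stand-rel mm x,y,h [ 0.  11.9 76.3] yaw 0.331 zax [ 0.028  0.014 -1.   ] F [ 0.8 -2.9 -0.1] t 8.8
```

Call:
step_arm([
  [0,-0.8,0,0,-1],
  [0,-0.8,0,0,-1],
  [0,-0.6,0,0,-1],
  [0,0,0,0,-1],
  [0,0.6,-1,0,-1],
  [0,0,-3.5,0,-1],
  [0,0,-4,0,-1],
  [0,0,0,0,-1],
])

```text
clock: 9.6
ee_pos: [0.4613, 0.3935, 0.3338]
tool_rot: [0.986, 0.166, 0.013, -0.006]
wrist_force: [1.2, 0.9, 0.7]
opening: 0.0002
```

```bash
python3 - <<'E'
from h import *
rel(); f=optics.grab_frame('scene'); overlay(f,HUB,YAW,0.4,'s7.png',(240,130,390,310),4)
for t in ['stem_tip','hub']: print([(np.round(d['centre'],4),d['confidence']) for d in finder.place_of(f,t)])
E
```

```text
stand-rel mm x,y,h [ -3.9  32.6 164.8] yaw 0.334 zax [ 0.024  0.017 -1.   ] F [1.2 0.9 0.7] t 9.6
[(array([0.4947, 0.3106, 0.2923]), 0.81)]
[]
```

View pics/s7.png

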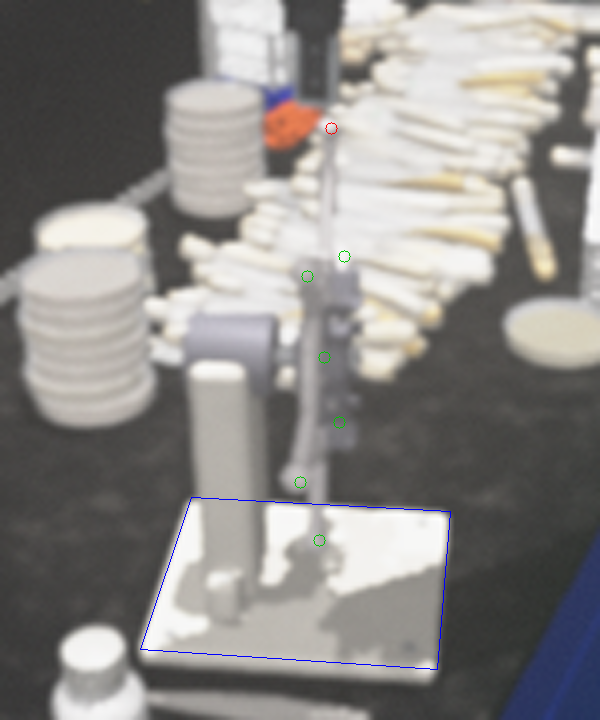

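Call:
step_arm([
  [0.2,4.5,0,0,-1],
  [0.2,4.5,0,0,-1],
  [0,4.3,0,0,-1],
  [0,0,0,0,-1],
  [0,0,3,0,-1],
  [0,0,3,0,-1],
  [0,0,0,0,-1],
])

```text
clock: 10.45
ee_pos: [0.5049, 0.2603, 0.2588]
tool_rot: [0.986, 0.166, 0.003, -0.003]
wrist_force: [-0.5, -0.3, -0.6]
opening: -0.0003
```

```bash
python3 - <<'E'
from h import *
rel()
E
```

```text
stand-rel mm x,y,h [  -6.5 -107.6   89.8] yaw 0.334 zax [ 0.005  0.006 -1.   ] F [-0.5 -0.3 -0.6] t 10.45
```

Call:
step_arm([
  [0.5,0,-1,0,-1],
  [0,-1,-0.2,0,-1],
  [0,-1,0,0,-1],
  [0,-1,0,0,-1],
  [0,-1,0,0,-1],
  [0,-0.8,0,0,-1],
  [0,0,0,0,-1],
])

```text
clock: 11.15
ee_pos: [0.4972, 0.3109, 0.2806]
tool_rot: [0.986, 0.167, 0.009, -0.001]
wrist_force: [0.5, -0.7, 0.2]
opening: -0.0002
```

```bash
cat >> h.py <<'E'
def est(f,n=None):
    # stem/wheel points from depth near wheel plane
    C=cloud(f); c,s=np.cos(YAW),np.sin(YAW); D=C-HUB
    return np.stack([c*D[...,0]+s*D[...,1],-s*D[...,0]+c*D[...,1],D[...,2]],-1)*1000
E
python3 - <<'E'
from h import *
rel(); f=optics.grab_frame('scene'); overlay(f,HUB,YAW,0.2,'s8.png',(240,130,390,310),4)
for t in ['stem_tip','hub']: print([(np.round(d['centre'],4),d['confidence']) for d in finder.place_of(f,t)])
E
```

```text
stand-rel mm x,y,h [  2.8 -57.2 111.6] yaw 0.335 zax [ 0.017  0.005 -1.   ] F [ 0.5 -0.7  0.2] t 11.15
[(array([0.4885, 0.3324, 0.3031]), 0.95), (array([ 0.5117,  0.5526, -0.0008]), 0.5)]
[(array([0.4781, 0.3651, 0.1691]), 0.57)]
```

View pics/s8.png

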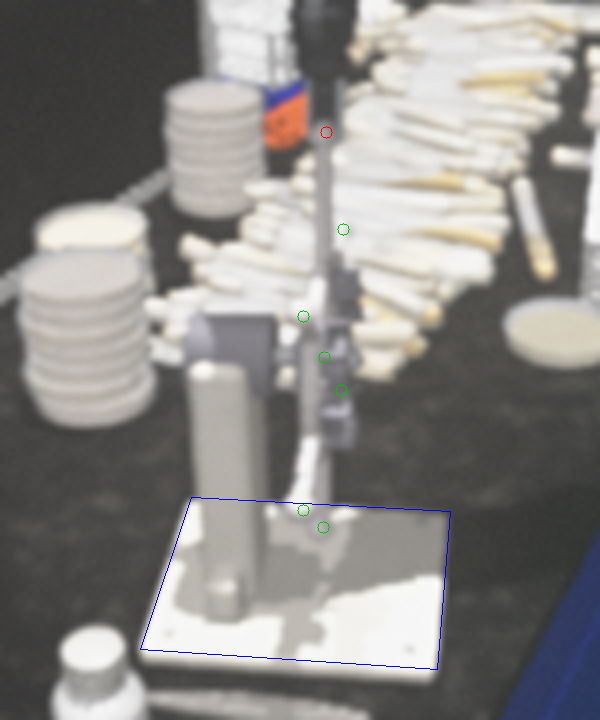

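Call:
step_arm([
  [-0.2,-0.6,0.2,0,-1],
  [0,-0.6,0,0,-1],
  [0,-0.6,0,0,-1],
  [0,0,0,0,-1],
])

```text
clock: 11.7
ee_pos: [0.4891, 0.3253, 0.2765]
tool_rot: [0.986, 0.165, 0.007, 0.0]
wrist_force: [0.1, 0.4, 0.7]
opening: 0.0001
```

```bash
python3 - <<'E'
from h import *
rel(); f=optics.grab_frame('scene'); overlay(f,HUB,YAW,0.1,'s9.png',(240,130,390,310),4)
g=optics.grab_frame('top'); overlay(g,HUB,YAW,0.1,'t9.png',(240,150,350,240),6)
for q in (f,g):
  for t in ['stem_tip','hub']: print([(np.round(d['centre'],4),d['confidence']) for d in finder.place_of(q,t)])
E
```

```text
stand-rel mm x,y,h [-1.000e-01 -4.100e+01  1.075e+02] yaw 0.331 zax [ 0.014  0.001 -1.   ] F [0.1 0.4 0.7] t 11.7
[(array([0.4805, 0.3515, 0.3041]), 0.95)]
[(array([0.4763, 0.3626, 0.1639]), 0.64)]
[(array([0.4833, 0.3523, 0.304 ]), 0.66)]
[(array([0.4768, 0.3599, 0.1677]), 0.64)]
```

View pics/s9.png

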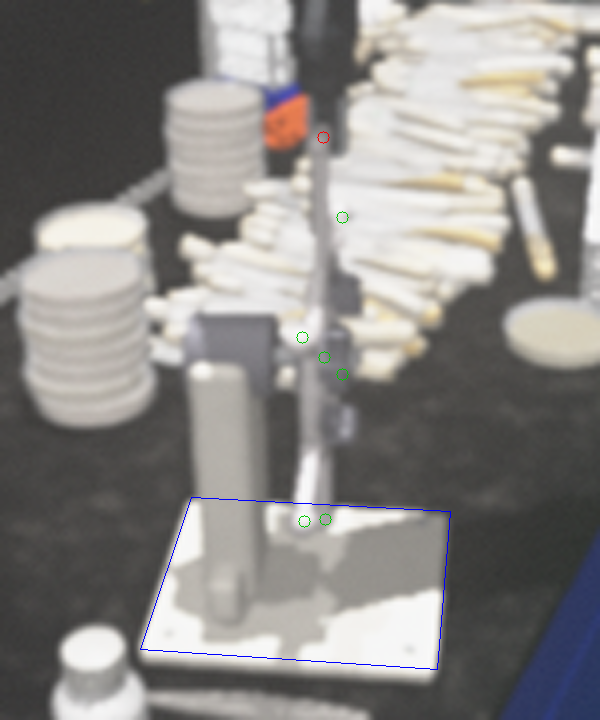

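View pics/t9.png

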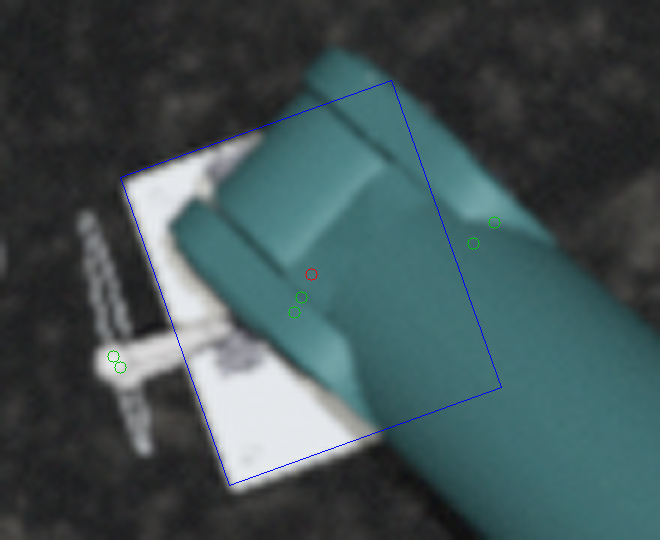

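Call:
step_arm([
  [0,-0.4,0.1,0,-1],
  [0,-0.4,0,0,-1],
  [0,0,0,0,-1],
])

```text
clock: 12.3
ee_pos: [0.4874, 0.331, 0.2755]
tool_rot: [0.987, 0.164, 0.007, 0.002]
wrist_force: [0.1, -0.4, -0.2]
opening: -0.0002
```

```bash
python3 - <<'E'
from h import *
rel()
E
```

```text
stand-rel mm x,y,h [  0.2 -35.  106.5] yaw 0.329 zax [ 0.015 -0.001 -1.   ] F [ 0.1 -0.4 -0.2] t 12.3
```

Call:
step_arm([
  [0,3,0,0,-1],
  [-1,4.5,-2,0,-1],
  [-1,4.5,-4,0,-1],
  [-1,4.5,-4,0,-1],
  [0,4.5,-4,0,-1],
  [0,4.5,0,0,-1],
  [0,0,0,0,-1],
])

```text
clock: 13.0
ee_pos: [0.5377, 0.0993, 0.3998]
tool_rot: [0.986, 0.168, 0.008, -0.0]
wrist_force: [0.1, -0.1, -0.2]
opening: -0.0002
```

```bash
python3 - <<'E'
from h import *
rel(); f=optics.grab_frame('scene'); overlay(f,HUB,YAW,0.04,'s10.png',(240,130,390,310),4)
g=optics.grab_frame('top'); overlay(g,HUB,YAW,0.04,'t10.png',(240,150,350,240),6)
for q in (f,g):
  for t in ['stem_tip','hub','rotator']: print([(np.round(d['centre'],4),d['confidence']) for d in finder.place_of(q,t)])
E
```

```text
stand-rel mm x,y,h [ -28.4 -270.3  230.8] yaw 0.337 zax [ 0.015  0.003 -1.   ] F [ 0.1 -0.1 -0.2] t 13.0
[(array([0.4778, 0.3564, 0.3024]), 0.65)]
[(array([0.4772, 0.3623, 0.1706]), 0.82)]
[(array([0.4787, 0.3604, 0.0009]), 0.75)]
[(array([0.4799, 0.3565, 0.3031]), 0.73)]
[(array([0.4762, 0.3645, 0.1675]), 0.6)]
[(array([0.4795, 0.363 , 0.0035]), 0.74), (array([ 0.4709,  0.4712, -0.0029]), 0.44)]
```

View pics/s10.png

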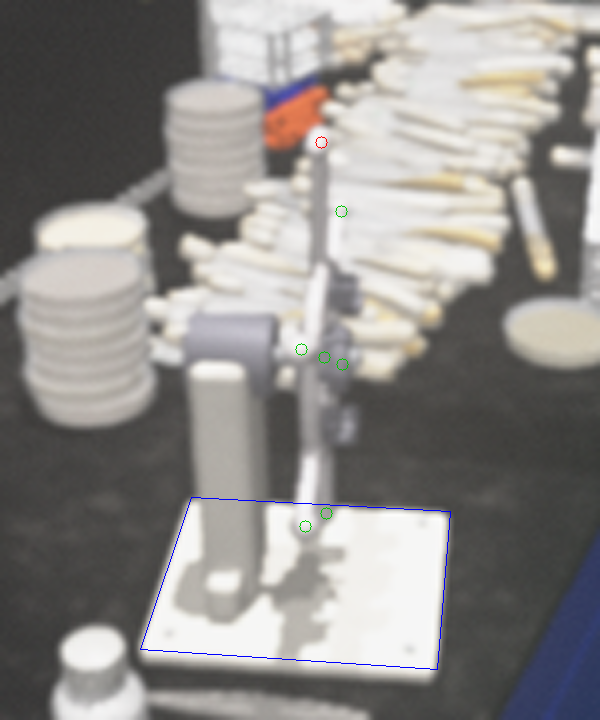

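View pics/t10.png

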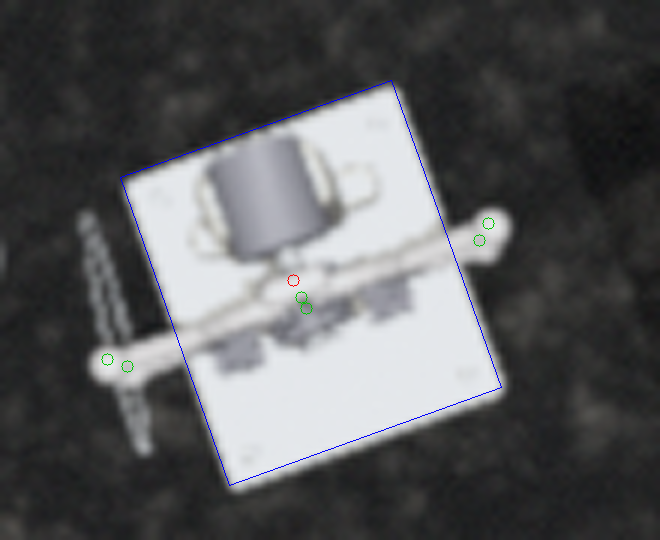

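```bash
cat >> h.py <<'E'
def sdf(P,th):
    x,y,h=P.T; best=np.full(len(P),1e9)
    for k in range(6):
        a=th+k*np.pi/3; u=-np.sin(a)*y+np.cos(a)*h; v=np.cos(a)*y+np.sin(a)*h
        L=122 if k==0 else 100
        uc=np.clip(u,20,L); d=np.sqrt((u-uc)**2+v**2+x**2)-5
        best=np.where(np.abs(d)<np.abs(best),d,best) if 0 else np.minimum(best,d)
        if k: d=np.sqrt((u-104)**2+v**2+x**2)-8
        else: 
            vc=np.clip(v,-9,9); d=np.sqrt((u-128)**2+(v-vc)**2+x**2)-6
        best=np.minimum(best,d)
    return best
def fitth(frames,th0,verbose=True):
    out=[]
    def run(Ps,lab):
        def res(p):
            r=[]
            for P in Ps:
                c,s=np.cos(p[3]),np.sin(p[3]); Q=P-p[:3]
                r.append(sdf(np.c_[c*Q[:,0]+s*Q[:,1],-s*Q[:,0]+c*Q[:,1],Q[:,2]],p[4]))
            return np.r_[np.concatenate(r),(p[:3]/2)*3,(p[3]/.02)*3]
        b=min((least_squares(res,[0,0,0,0,t],loss='soft_l1',f_scale=1.5) for t in th0+np.array([-.08,0,.08])),key=lambda o:o.cost)
        print(lab,'N',[len(P) for P in Ps],'off',b.x.round(3),'cost/N',b.cost/sum(map(len,Ps)))
    S=[]
    for f in frames:
        E=est(f); ok=(f['range_z']>0)&(np.abs(E[...,0])<25)&(np.hypot(E[...,1],E[...,2])>66)&(np.hypot(E[...,1],E[...,2])<150)&(E[...,2]>-120)
        P=E[ok]; P=P[sdf(P,th0)<12]; S.append(P)
    for i,P in enumerate(S): run([P],'cam%d'%i)
    run(S,'both')
E
python3 - <<'E'
from h import *
np.set_printoptions(precision=4,suppress=True)
f=optics.grab_frame('scene');g=optics.grab_frame('top')
fitth([f,g],.05)
f=optics.grab_frame('scene');g=optics.grab_frame('top')
fitth([f,g],.05)
E
```

```text
cam0 N [456] off [ 3.783 -1.937  0.039  0.     0.029] cost/N 0.38258628933288114
cam1 N [228] off [ 0.36  -0.466  1.66   0.009  0.028] cost/N 0.9256355237337479
both N [456, 228] off [ 2.797 -2.044  0.99  -0.002  0.027] cost/N 0.9371822473372741
cam0 N [455] off [ 3.771 -1.87   0.001  0.002  0.031] cost/N 0.44244444108131764
cam1 N [228] off [0.797 0.446 2.471 0.003 0.028] cost/N 0.9679611128464053
both N [455, 228] off [ 2.696 -1.968  1.214 -0.002  0.027] cost/N 1.016525560448936
```

Call:
step_arm([
  [1,-4.5,0,0,-1],
  [1,-4.5,0,0,-1],
  [0.8,-4.5,1,0,-1],
  [0,-3.5,3,0,-1],
  [0,0,3,0,-1],
  [0,0,2.5,0,-1],
  [0,0,1,0,-1],
  [0,0,0,0,-1],
])

```text
clock: 14.4
ee_pos: [0.5065, 0.2859, 0.2926]
tool_rot: [0.985, 0.173, 0.009, -0.004]
wrist_force: [0.7, -0.1, 0.7]
opening: -0.0001
```

```bash
python3 - <<'E'
from h import *
rel()
E
```

```text
stand-rel mm x,y,h [  3.4 -83.9 123.6] yaw 0.347 zax [ 0.017  0.011 -1.   ] F [ 0.7 -0.1  0.7] t 14.4
```

Call:
step_arm([
  [-0.2,-1.5,1,0.01,-1],
  [0,-1.5,0.4,0,-1],
  [0,-1,0.2,0,-1],
  [0,0,0,0,-1],
])

```text
clock: 14.8
ee_pos: [0.4952, 0.3231, 0.2806]
tool_rot: [0.986, 0.165, 0.013, -0.004]
wrist_force: [0.1, 0.4, -0.1]
opening: 0.0002
```

```bash
python3 - <<'E'
from h import *
rel()
E
```

```text
stand-rel mm x,y,h [  4.9 -45.  111.6] yaw 0.331 zax [ 0.024  0.013 -1.   ] F [ 0.1  0.4 -0.1] t 14.8
```

Call:
step_arm([
  [-0.3,-0.5,0.4,0,-1],
  [0,-0.4,0,0,-1],
  [0,-0.3,0,0,-1],
  [0,0,0,0,-1],
])

```text
clock: 15.2
ee_pos: [0.4903, 0.3326, 0.2785]
tool_rot: [0.987, 0.163, 0.015, -0.004]
wrist_force: [-0.6, 0.0, -0.7]
opening: -0.0
```

```bash
python3 - <<'E'
from h import *
rel()
E
```

```text
stand-rel mm x,y,h [  3.4 -34.4 109.5] yaw 0.327 zax [ 0.028  0.013 -1.   ] F [-0.6  0.  -0.7] t 15.2
```

Call:
step_arm([
  [0,-0.2,0.1,0,-1],
  [0,-0.2,0,0,-1],
  [0,0,0,0,-1],
])

```text
clock: 15.5
ee_pos: [0.4898, 0.3351, 0.2777]
tool_rot: [0.987, 0.162, 0.015, -0.003]
wrist_force: [0.0, -0.1, 0.5]
opening: -0.0001
```

```bash
python3 - <<'E'
from h import *
rel()
f=optics.grab_frame('scene');g=optics.grab_frame('top')
fitth([f,g],.02)
E
```

```text
stand-rel mm x,y,h [  3.8 -32.  108.7] yaw 0.325 zax [ 0.028  0.011 -1.   ] F [ 0.  -0.1  0.5] t 15.5
cam0 N [506] off [ 3.746e+00 -2.387e+00  2.800e-01  2.000e-03  1.200e-02] cost/N 1.391341536534259
cam1 N [89] off [-0.128 -1.115  0.098  0.004  0.028] cost/N 0.8585574653713665
both N [506, 89] off [ 3.481 -2.375  0.61   0.015  0.013] cost/N 1.5021807811043149
```

Call:
step_arm([
  [0,-0.2,0,0,-1],
  [0,0,0,0,-1],
])

```text
clock: 15.8
ee_pos: [0.4892, 0.3368, 0.2776]
tool_rot: [0.987, 0.162, 0.015, -0.003]
wrist_force: [-0.9, -1.0, 0.4]
opening: -0.0003
```

```bash
python3 - <<'E'
from h import *
rel()
E
```

```text
stand-rel mm x,y,h [  3.8 -30.1 108.6] yaw 0.325 zax [ 0.028  0.011 -1.   ] F [-0.9 -1.   0.4] t 15.8
```

Call:
step_arm([
  [0,3,0,0,-1],
  [-1,4.5,-2,0,-1],
  [-1,4.5,-4,0,-1],
  [-1,4.5,-4,0,-1],
  [0,4.5,-4,0,-1],
  [0,4.5,0,0,-1],
  [0,0,0,0,-1],
])

```text
clock: 16.5
ee_pos: [0.5372, 0.1033, 0.3995]
tool_rot: [0.986, 0.166, 0.015, -0.005]
wrist_force: [-0.3, -0.6, -0.2]
opening: -0.0001
```

```bash
python3 - <<'E'
from h import *
rel()
for _ in range(2):
    f=optics.grab_frame('scene');g=optics.grab_frame('top')
    fitth([f,g],.0)
    for q in (f,g): print([[np.round(d['centre'],4) for d in finder.place_of(q,t)][:1] for t in ['stem_tip','hub','dish','bottle','tweezers']])
overlay(f,HUB,YAW,0.0,'s11.png',(240,130,390,310),4);overlay(g,HUB,YAW,0.0,'t11.png',(240,150,350,240),6)
E
```

```text
stand-rel mm x,y,h [ -27.6 -266.4  230.5] yaw 0.333 zax [ 0.029  0.015 -0.999] F [-0.3 -0.6 -0.2] t 16.5
cam0 N [440] off [ 3.872e+00 -1.800e+00 -5.000e-02  1.000e-03 -6.000e-03] cost/N 0.4537000323060526
cam1 N [237] off [ 5.040e-01  5.650e-01  2.136e+00 -1.000e-03 -2.000e-03] cost/N 0.9060255482004107
both N [440, 237] off [ 2.578 -1.865  1.205 -0.004 -0.009] cost/N 1.022259360571569
[[array([0.4791, 0.3633, 0.3051])], [array([0.4765, 0.3646, 0.1692])], [array([ 0.4466, -0.0035,  0.0021])], [array([ 0.5102,  0.5496, -0.0036])], [array([0.4705, 0.4677, 0.0012])]]
[[array([0.4775, 0.3602, 0.3018])], [array([0.4742, 0.3597, 0.1709])], [array([ 0.4507, -0.0047, -0.0016])], [array([5.098e-01, 5.507e-01, 1.000e-04])], [array([ 4.724e-01,  4.715e-01, -1.000e-04])]]
cam0 N [443] off [ 3.954e+00 -1.855e+00  9.200e-02  1.000e-03 -8.000e-03] cost/N 0.41533814996001767
cam1 N [233] off [ 5.710e-01 -1.590e-01  2.739e+00  2.000e-03 -1.000e-03] cost/N 1.0037665005829919
both N [443, 233] off [ 2.676e+00 -2.073e+00  1.392e+00 -2.000e-03 -1.000e-02] cost/N 1.0736291720133488
[[array([0.4763, 0.3621, 0.3087])], [array([0.4794, 0.3644, 0.1699])], [array([ 4.48e-01,  1.00e-04, -1.00e-04])], [array([ 0.5094,  0.5525, -0.0029])], [array([ 0.4734,  0.4732, -0.0023])]]
[[array([0.4755, 0.3629, 0.3022])], [array([0.4732, 0.3595, 0.1701])], [array([ 0.4499, -0.0039, -0.0018])], [array([ 0.5088,  0.5505, -0.    ])], [array([ 0.4728,  0.4714, -0.003 ])]]
```

View pics/s11.png

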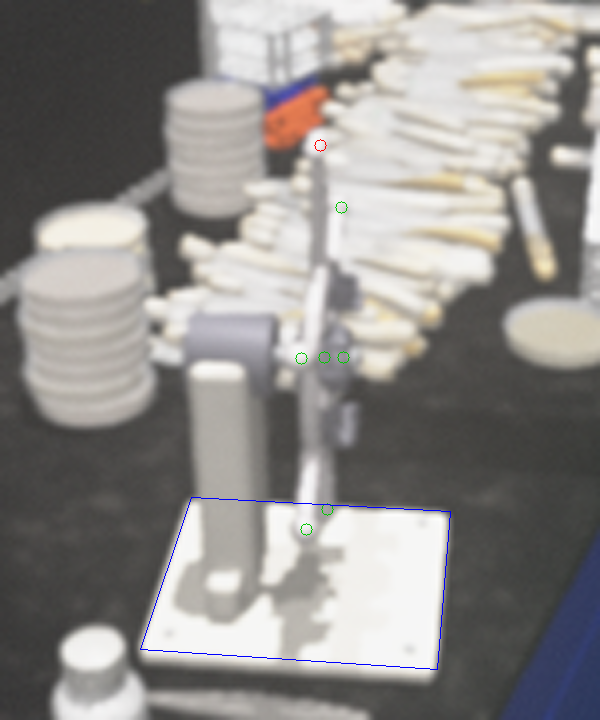

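View pics/t11.png

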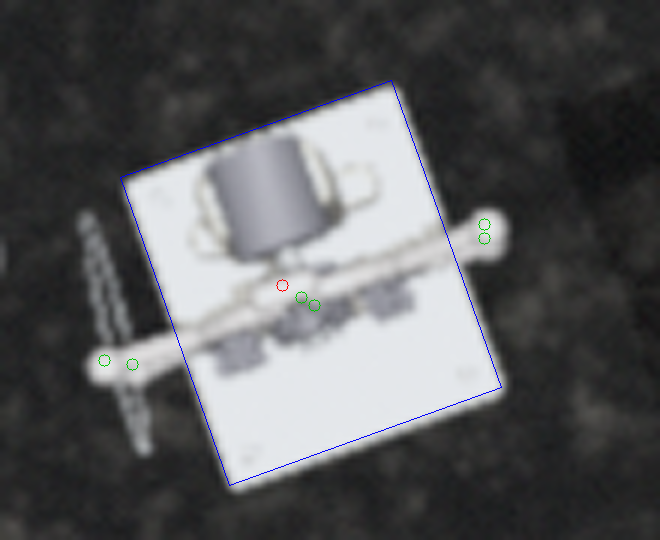

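The fit puts the wheel at about -0.005 rad, the bystanders haven't moved, and the hand is clear. I'm handing in.

```bash
python3 - <<'E'
from h import *
print(ctrl.hand_in())
E
```

```text
the job is handed in; nothing more can be done
None
```

The long stem with the T-shaped end now points straight up, the hand is clear of the rotator, and the job is handed in at about 17 s.

**What I did:** I kept the fingers shut and pushed two ball spokes, one after the other, from right to left across the top. I then pushed the stem's cross bar to upright, backed off to measure, and gave it a final small nudge of about 4 mm. The wrist force stayed at about 3.5 N or less in every reading during the pushes.

**Last checks:**
- **Wheel angle:** Fitting the wheel to the depth data put it within about 0.01 rad (0.6°) of upright. The separate camera fits gave -0.006 and -0.008 rad (scene) and -0.002 and -0.001 rad (top). The combined fits gave -0.009 and -0.010 rad.
- **Stem tip:** The network's stem-tip positions were above the hub, within its error of about 4 mm.
- **Hub position:** The two cameras disagreed by 2 to 4 mm on where the hub is. That is about the stated accuracy, and I did not resolve it.
- **Bystanders:** The dish, bottle and tweezers were where they started, within the network's error of about 4 mm.

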